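Lift the specimen basket out of the ultrasonic cleaner and hold it tipped to drain

TASK

The ultrasonic cleaner has finished and its bath has been let off. Take the wet lid off and lay it square on the sloped wire draining stand, handle up, and let go of it; then draw the basket of specimens straight up out of the cleaner by its grip block, still level, and once it is clear of the rim tip it to a slant of about 40 degrees so that it drips off over the middle of the well. Finish holding it there, still and tipped, clear above the cleaner, with the three specimens still in it and the things round about left alone.

Things in the scene. Friction and masses are not known exactly. Their poses are not given: they have to be found in the camera images.
- cleaner: ultrasonic cleaner, fixed: white housing 184 (x) x 196 (y) x 112 mm high, open well 144 x 156 mm. Origin: centre of its underside on the worktop; control panel on its +x side. Inside each end wall (y = +-66 to +-78 mm) a bracket with a notch open at the top, 15 mm wide in x, 16 mm deep, seat 78 mm above the worktop, carries the basket's bar
- well_mouth (a point): centre of the well's mouth, at rim height (112 mm above the worktop)
- lid: loose stainless lid, 0.3 kg: plate 160 (x) x 172 (y) x 4 mm, and under it a locating step 136 x 148 x 8 mm. Origin: centre of the step's underside, z up out of the lid; the plate's top is at z = 12 mm. Starts closed: plate on the rim, step in the well's mouth (4 mm play a side), yaw as the cleaner. A half turn makes no difference
- lid_handle (a point): middle of the lid's black bar handle, 37 mm above the lid's origin. The bar is 14 mm wide in the lid's x (take it across this), 84 mm long in y and 26 mm tall (24 to 50 mm above the lid's origin), on two posts at its ends
- basket: loose square wire basket, about 0.3 kg, 96 x 96 mm, walls 27 mm high, cross partition making four 43 mm cells. Origin: centre of the floor's underside, z up. Straps at y = +-48 mm carry a flat cross bar along y, 148 x 10 x 6 mm, at z = 50 to 56 mm, with the grip block in its middle. Starts hanging by the bar's ends in the cleaner's notches, floor 84 mm below the rim, yaw as the cleaner
- basket_grip (a point): middle of the basket's black grip block, 59 mm above the basket's origin. The block is 18 mm wide in the basket's x (take it across this), 44 mm long in y and 26 mm tall; at the start its top is 12 mm below the rim
- stand: draining stand of 7 mm steel wire, fixed: two parallel runners 84 mm apart that rise at 20 degrees toward the stand's +x, with two upturned stops at the low (-x) end. Origin: on the worktop under the seat point; y level, across the runners. Trunking 195 mm high runs along the worktop's near edge and a dryer 123 mm high stands beyond: bring the lid in from above
- stand_seat (a point): where the lid's origin belongs: midway between the runners, level with their upper side, 65 mm above the worktop. With the lid here, its x along the runners, the plate's edge is 5 mm from the stops, which rise 19 mm above the runners' upper side. The lid does not slide down by itself
- specimen_red: resin-mounted specimen, dark red, 17 mm high, a cylinder 30 mm in diameter lying loose in one of the basket's cells; origin: centre of its underside
- specimen_green: resin-mounted specimen, green, 21 mm high, a cylinder 30 mm in diameter lying loose in one of the basket's cells; origin: centre of its underside
- specimen_black: resin-mounted specimen, black, 17 mm high, a cylinder 30 mm in diameter lying loose in one of the basket's cells; origin: centre of its underside
- timer: bystander: white lab timer 60 x 62 x 17 mm lying on the worktop; origin: centre of its underside
- loupe: bystander: black stand magnifier, 34 mm round and 34 mm high; origin: centre of its underside
- tweezers: bystander: steel tweezers 120 mm long lying on the worktop; origin: centre, underside
- bottle_red: bystander: white round bottle with red cap, 44 mm across, 138 mm high; origin: centre of its underside

How it is judged:
On the way, in this order (a step that is already met when the one before it is completed fails the run):
1. the lid lies square on the sloped stand and is let go (distance between lid and stand_seat below 0.025 m and angle between lid's own z axis and vertical between 0.25 and 0.45 rad and (angle between the y axis of lid and the y axis of stand, either way round below 0.26 rad or angle between the x axis of lid and the y axis of stand, either way round below 0.26 rad) and contact force between lid and stand above 0.5 N and contact force between the fingers and lid below 0.1 N), for 0.3 s.
2. the basket is drawn up level until its floor is above the cleaner's rim, over the well (z of basket in the frame of well_mouth above 0.004 m and angle between basket's own z axis and vertical below 0.26 rad and horizontal distance between basket and well_mouth below 0.05 m and contact force between the fingers and basket above 1 N), for 0.1 s.
At the end, for the whole second after the job is handed in: Basket held still by the fingers, tipped 30-51 deg, floor centre over 45 mm above the rim, grip block within 55 mm of mid-well seen from above, off the cleaner, specimens in it; lid let go on the runners within 25 mm of the seat point, sloped 14-26 deg, square within 15 deg (all of step 1 and angle between basket's own z axis and vertical between 0.52 and 0.9 rad and horizontal distance between basket_grip and well_mouth below 0.055 m and z of basket in the frame of well_mouth above 0.045 m and contact force between the fingers and basket above 1 N and contact force between basket and cleaner below 0.2 N and linear speed of basket below 0.02 m/s and angular speed of basket below 0.1 rad/s and distance between each of specimen_red, specimen_green, specimen_black and basket below 0.06 m and z of specimen_red in the frame of basket between -0.005 and 0.022 m and z of specimen_green in the frame of basket between -0.005 and 0.022 m and z of specimen_black in the frame of basket between -0.005 and 0.022 m); the arm keeps its last pose, push and grip.
It fails at once if a bystander is moved more than 30 mm (distance of any of timer, loupe, tweezers, bottle_red from where it was at the start of the episode above 0.03 m).
It fails at once if a specimen falls out of the basket (distance between any of specimen_red, specimen_green, specimen_black and basket above 0.075 m).
It also fails if it takes over 50 s, if anything falls off the work surface, if the arm or the gripper's body presses on something with over 40 N, if the wrist force passes 120 N, or if a joint passes its speed limit or range.

ROBOT

A 6-joint arm with a two-finger parallel gripper is mounted at the origin on a cart in front of the work surface, level with it; the furniture and walls round the work are solid. World frame = base frame: x ahead of the robot, y to its left, z up, the work surface at z = 0. Lengths are in m, angles in rad, forces in N, time in s.
With the tool pointing down it reaches from about 0.3 to 0.775 m from the base axis. Payload 14.6 kg.
Tool frame: the origin (TCP) lies midway between the tips of the shut fingers; the grasp point (between the pads) lies hold_point_z behind it (hold_point_z is the distance from the TCP to the grasp point, in m); z points along the fingers, y is the line along which they close (so a half turn about z gives the same grasp; the last joint's range is limited). The gripper opens to 94 mm and grips with 3 to 60 N. Pads are 16 mm wide; open, the fingers measure 119 mm over their backs; the gripper's body (75 mm by 177 mm) begins 78 mm behind the grasp point.
Start: joints at [-1.338, 0.3, 1.521, -0, 1.321, -0.067], TCP at [0.162, -0.525, 0.205] pointing down, gripper open.
Joint ranges: [-3.03, 3.03], [-0.79, 2.21], [0.23, 2.52], [-1.04, 4.18], [0, 3.07], [-2.55, 2.55]. Speed limits (rad/s): [2.22, 2.22, 2.57, 3.14, 3.14, 3.14].

INTERFACE

Orientations are given as a unit quaternion [w, x, y, z].
In Python, from cell import * gives the robot as it stands.
- The arm moves only by the tool jog_arm, never from a script. Its argument "rows" is one flat list of numbers, 7 for each row, row after row: the shift along the tool's x, y, z in m, then the turn, a rotation vector about the tool's x, y, z in rad, then the closure in counts, from 0 (fully open) to 255 (shut). A call has 1 to 20 rows; each row shifts and turns the commanded pose from where the row before left it, along the tool's axes as they then stand; what a row does not reach is not made up. A row lasts 1/12 s, in which the tool goes at most 41.7 mm and 7.16 degrees, less where a joint would pass 70% of its speed; a pose out of reach is approached as far as the arm can. A call is refused whole if a number of a shift passes 0.0417 or a number of a turn 0.125, either way. A call with a gripper value outside its range is refused whole. The fingers move at their own pace and stop on an object; the grip force is fixed at half the most. Time passes only in rows, so rows that do not move let the fingers close. It gives the time, the measured TCP pose, the force, the opening and the grip force at its end, in the units of the state.
- get_obs(): the state, without advancing time (a new reading comes with each control period).
- capture(name): name is "scene" or "top" or "wrist"; returns (picture, depth): 384x512x3 uint8, red, green, blue; 384x512 float32, m along the optical axis (not along the pixel's ray), 0 where there is no reading.
- get_calibration(name): a dict with "fx", "fy", "cx", "cy" (pixels), "R" (3x3) and "t" (3): a world point X has camera coordinates R X + t. Camera axes: x right, y down, z forward; pixel columns grow to the right and rows downward; lengths in m; the calibration is good to about 2 mm. A picture is of the moment at which its call begins: read the wrist's pose just before it. get_calibration takes no time and is no camera call; for the wrist camera it gives the pose at the moment of the call.
- close_job(): hands the job in; it is judged then, once.
The state is a dict: "time": time; "joint_positions": joint angles; "qvel": joint speeds; "effort": joint torques, N m; "position": TCP position; "tcp_rot": TCP orientation; "wrist_force": force on the tool from outside, world axes, zero at the start; "wrist_torque": the same for the moment, N m; "opening": finger opening in m; "grip_force": force on a finger pad.
Only numpy, scipy, OpenCV 4.12 (cv2) and the standard library are available. Lean on these libraries where they do the work, as an engineer would, in place of code of your own. Each camera call takes 0.05 s, during which the arm holds its last target. There are 200 camera calls.

## Working session

There is one attempt and no reset: what is moved stays moved. The work goes in short steps, Python scripts to look and compute and a tool call to move; the robot and the scene stay as the last step left them, time stands still between calls to the robot, and variables do not carry over. Pictures are saved under pics/ and viewed, at most 13 in all, crops included, and the job is handed in when it is done.

Besides the shell and the picture viewer there is one more tool, called after ">>>" as a command line: name --argument value ..., lists and objects as JSON in quotes. jog_arm: Moves the arm, as the interface text tells. Its arguments: {"type":"object","properties":{"rows":{"type":"array"}},"required":["rows"]}

```bash
mkdir -p pics; cat > h.py <<'E'
from cell import *
import numpy as np, cv2
def snap(c,n):
    K=get_calibration(c); p,d=capture(c); np.savez('pics/'+n+'.npz',p=p,d=d,**{k:np.array(v) for k,v in K.items()})
    cv2.imwrite('pics/'+n+'.png',p[:,:,::-1]); return K,p,d
def cloud(n):
    z=np.load('pics/'+n+'.npz'); d=z['d']; v,u=np.mgrid[:384,:512]
    C=np.stack([(u-z['cx'])/z['fx']*d,(v-z['cy'])/z['fy']*d,d],-1)
    W=(C-z['t'])@z['R']; W[d==0]=np.nan; return W,z['p']
E
python3 - <<'E'
from h import *
o=get_obs(); print(o); 
for c in('scene','top'): K,p,d=snap(c,c+'0')
a=cv2.imread('pics/scene0.png');b=cv2.imread('pics/top0.png')
E
ls
```

```text
{'time': 0.0, 'joint_positions': array([-1.33760428e+00,  3.00449339e-01,  1.52156632e+00, -1.15848311e-05,
        1.32070414e+00, -6.65863799e-02]), 'qvel': array([ 2.92602473e-04,  1.53942734e-03, -8.96831580e-04,  1.49647364e-03,
        1.53391104e-03, -5.70868340e-06]), 'effort': array([ 2.47311807e-03, -5.31799042e+01, -3.52732766e+01,  7.09143095e-02,
        2.44248554e-02, -2.98726172e-05]), 'position': array([ 0.1623614 , -0.52521912,  0.20490451]), 'tcp_rot': array([-5.61150865e-04,  9.88787256e-01,  1.49329985e-01, -5.24848138e-05]), 'wrist_force': array([-0.1323675 ,  0.40380655, -0.22814994]), 'wrist_torque': array([-0.04858252,  0.07820455, -0.00184475]), 'grip_force': 0.0, 'opening': 0.09392966333350107}
h.py
pics
```

View pics/top0.png

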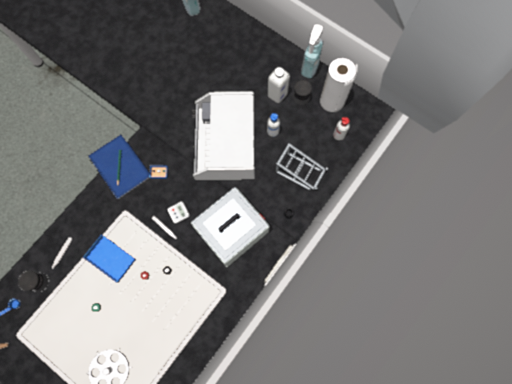

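View pics/scene0.png

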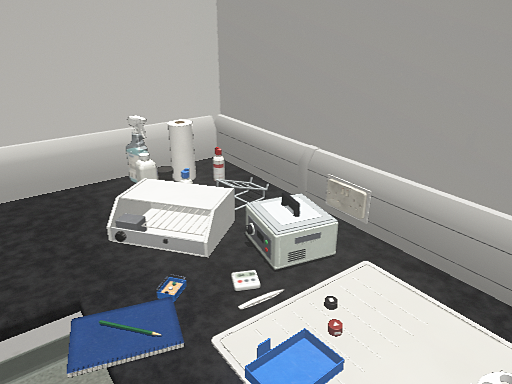

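The top view shows the cleaner with its lid at about (230,226), the handle at (230,223) and the stand at (302,167). In the scene view the stand sits behind the cleaner at about (245,190).

```bash
python3 - <<'E'
from h import *
W,p=cloud('top0')
roi=np.zeros((384,512),bool); roi[180:270,185:275]=1
g=p.astype(int).sum(-1)
h=roi&(abs(W[...,2]-.154)<.012)&(g<200)
P=W[h]; print('handle',len(P),np.median(P,0),P[:,:2].mean(0)); print(cv2.minAreaRect(P[:,:2].astype(np.float32)*1000))
l=roi&(abs(W[...,2]-.114)<.008); Q=W[l]; print('lid+rim',len(Q),np.median(Q[:,2])); print(cv2.minAreaRect(Q[:,:2].astype(np.float32)*1000))
s=np.zeros_like(roi); s[140:195,270:332]=1
s&=(W[...,2]>.03)&(W[...,2]<.13); S=W[s]; print('stand',len(S),S.min(0),S.max(0)); print(cv2.minAreaRect(S[:,:2].astype(np.float32)*1000))
x0,y0=180,130
c=p[y0:280,x0:x0+170,::-1]; cv2.imwrite('pics/topc.png',cv2.resize(c,None,fx=4.6,fy=4,interpolation=2)[:600,:800])
for v,u in [(146,291),(160,327),(172,277),(188,314),(150,300)]: print(v,u,W[v-1:v+2,u-1:u+2].reshape(-1,3)[np.argmax(W[v-1:v+2,u-1:u+2,2])])
E
```

```text
handle 67 [0.49062871 0.251798   0.15351587] [0.49074845 0.2519278 ]
((491.0706481933594, 251.7775421142578), (9.180570602416992, 74.45519256591797), 17.136985778808594)
lid+rim 2677 0.11658134877236372
((493.19659423828125, 251.33778381347656), (183.91140747070312, 195.0033721923828), 17.756698608398438)
stand 347 [ 0.50863325 -0.15184273  0.03074553] [0.69223286 0.01674691 0.09872226]
((600.6177978515625, -68.8287582397461), (166.44935607910156, 94.8761978149414), 38.01802444458008)
146 291 [ 0.68318154 -0.05846537  0.09096069]
160 327 [ 0.60409711 -0.18661496  0.00944199]
172 277 [0.63342141 0.01510971 0.01881513]
188 314 [ 0.5130479  -0.08413598  0.0534397 ]
150 300 [ 0.65398737 -0.08227948  0.07711802]
```

View pics/topc.png

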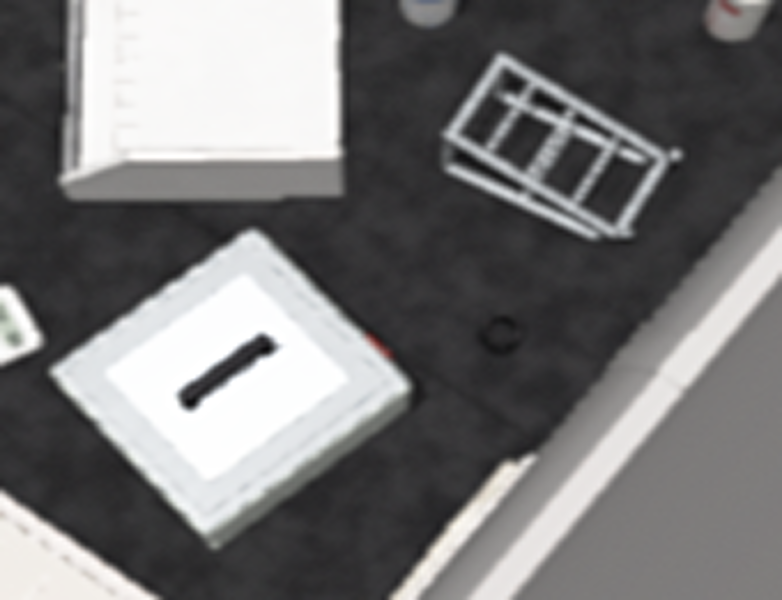

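```bash
python3 - <<'E'
from h import *
from scipy.optimize import least_squares
W,p=cloud('top0')
s=np.zeros((384,512),bool); s[138:195,268:336]=1
z=W[...,2]; s&=(z>.02)&(z<.13); S=W[s]
best=None
for a in np.radians(np.arange(30,46,.5)):
  for sg in(0,np.pi):
    e=np.array([np.cos(a+sg),np.sin(a+sg)]); u=S[:,:2]@e; r=S[:,2]-np.tan(np.radians(20))*u
    for c in np.arange(r.min(),r.max(),.002):
        n=(abs(r-c)<.003).sum()
        if best is None or n>best[0]: best=(n,np.degrees(a+sg),c)
print(len(S),best)
a=np.radians(best[1]);e=np.array([np.cos(a),np.sin(a)]);f=np.array([-e[1],e[0]])
m=abs(S[:,2]-np.tan(np.radians(20))*(S[:,:2]@e)-best[2])<.006
A=S[m]; R=cv2.minAreaRect(A[:,:2].astype(np.float32)*1000); print(R)
c=np.array([.6,-.0688])
for q in A[np.argsort((A[:,:2]-c)@f)]: print(*np.round(1000*np.r_[(q[:2]-c)@e,(q[:2]-c)@f,q[2]]).astype(int),end=' | ')
print()
for q in S[~m]: print(*np.round(1000*np.r_[(q[:2]-c)@e,(q[:2]-c)@f,q[2]]).astype(int),end=' | ')
E
```

```text
356 (np.int64(167), np.float64(41.5), np.float64(-0.08491538156292353))
((602.1912841796875, -66.849609375), (160.9062042236328, 94.4477310180664), 38.43326187133789)
74 -49 91 | 57 -49 82 | 77 -49 89 | 61 -48 88 | 48 -48 74 | 81 -48 87 | 52 -47 80 | 69 -47 91 | 65 -47 87 | 44 -47 80 | -11 -47 53 | 60 -46 85 | 32 -46 77 | 64 -46 81 | 19 -46 72 | 39 -46 79 | 14 -45 68 | 35 -45 75 | 30 -45 71 | 43 -45 77 | -3 -45 59 | 72 -45 94 | 10 -44 65 | 51 -44 79 | 68 -44 91 | 75 -43 93 | 59 -43 83 | -29 -43 50 | -8 -43 58 | 38 -43 77 | 71 -43 90 | 22 -43 75 | 34 -43 73 | 29 -42 68 | -59 -42 36 | 17 -42 72 | 46 -42 80 | -21 -42 54 | 16 -42 64 | 41 -42 76 | -42 -42 48 | 25 -41 74 | -13 -41 57 | 5 -41 69 | 3 -41 60 | 13 -41 71 | -55 -41 45 | 21 -41 72 | 74 -40 92 | -72 -40 34 | -51 -40 42 | -30 -40 50 | -64 -40 37 | 0 -39 68 | 8 -39 69 | -34 -39 55 | -14 -39 53 | -38 -39 51 | -18 -39 59 | -22 -39 54 | -10 -38 60 | 7 -38 62 | -26 -38 58 | 77 -38 93 | -56 -38 42 | -48 -38 44 | -43 -38 49 | 72 -37 91 | -45 -37 42 | -61 -37 40 | -27 -37 54 | -35 -36 53 | -32 -36 49 | -53 -36 42 | -66 -35 38 | -40 -35 51
[... 2551 characters left out ...]
 | 84 30 86 | 50 8 71 | 47 7 72 | 11 -13 58 | 74 37 95 | -36 -38 40 | -46 -43 39 | 84 39 77 | 80 39 82 | 84 37 62 | 79 40 74 | 61 38 91 | 50 25 72 | 13 0 55 | 82 41 62 | 79 39 61 | 82 42 55 | 78 40 53 | 60 40 76 | 53 36 75 | 13 9 57 | -69 -35 45 | -79 -36 53 | -82 -37 54 | 82 40 38 | 78 39 39 | 52 39 74 | 11 14 58 | -31 -13 41 | -64 -34 29 | -67 -36 28 | -77 -34 46 | -81 -33 53 | -84 -37 47 | 82 39 26 | 78 38 25 | -32 -11 37 | -65 -33 22 | -31 -3 44 | 24 39 63 | 14 33 60 | 11 31 59 | 22 42 62 | -32 8 41 | 14 41 60 | -73 -8 42 | -30 22 43 | -76 3 28 | -28 35 41 | -74 22 43 | -33 46 42 | -49 45 37 | -55 48 31 | -75 46 53 | -79 44 51 | -57 50 25 | -60 49 26 | -73 49 46 | -77 49 53 | -80 47 52 |
```

```bash
cat > plan.py <<'E'
from h import *
from scipy.spatial.transform import Rotation as Ro
def cur():
    o=get_obs(); q=o['tcp_rot']; return o,np.array(o['position']),Ro.from_quat([q[1],q[2],q[3],q[0]])
def pose(yaw,tilt=0):  # tool y along yaw (deg), z down, body leaning to -y(yaw) dir by tilt
    y=np.radians(yaw); e=np.array([np.cos(y),np.sin(y),0]); x=np.cross(e,[0,0,-1.]); t=np.radians(tilt)
    R=Ro.from_matrix(np.stack([x,e,[0,0,-1.]],1)); return Ro.from_rotvec(-t*np.array([-e[1],e[0],0]))*R
def delta(p,R,n=1):
    o,p0,R0=cur(); rv=(R0.inv()*R).as_rotvec(); d=R0.inv().apply(np.array(p)-p0)
    print('t',round(o['time'],2),'pos',p0.round(4),'Rmat y,z',R0.as_matrix()[:,1:].T.round(3).tolist(),'shift(tool now)',d.round(4),'rot',rv.round(4),'world d',(np.array(p)-p0).round(4))
E
python3 - <<'E'
from plan import *
W,p=cloud('top0'); z=W[...,2]
print('hold', [ (k,v) for k,v in globals().items() if 'hold' in k.lower()])
m=(z>.15)&(z<.25); T=W[m]
for y in np.arange(-.55,.3,.1):
    q=T[(abs(T[:,1]-y)<.02)]; print(round(y,2),len(q), (q[:,0].min(),q[:,0].max(),np.median(q[:,2])) if len(q) else '')
seat=np.array([.6046,-.0635,.065]); a=np.radians(37.5); e=np.array([np.cos(a),np.sin(a)]);f=np.array([-e[1],e[0]])
A=W.reshape(-1,3); A=A[A[:,2]>.1]; u=(A[:,:2]-seat[:2])@e; v=(A[:,:2]-seat[:2])@f
for lo in range(-240,200,20):
    s=(u*1000>lo)&(u*1000<lo+20)&(abs(v)<.09); print(lo,s.sum(),A[s,2].max().round(3) if s.any() else '',end=' ; ')
print(); delta([.492,.2515,.30],pose(17.5))
import cell; print([n for n in dir(cell) if not n.startswith('_')])
E
```

```text
hold [('hold_point_z', 0.0188)]
-0.55 0 
-0.45 687 (np.float64(0.578016448420583), np.float64(0.9389712766097578), np.float64(0.19294393419657546))
-0.35 889 (np.float64(0.5206362251026008), np.float64(1.1133166911052652), np.float64(0.19431339157346894))
-0.25 669 (np.float64(0.4613889460956821), np.float64(1.210146112468672), np.float64(0.1817651630301894))
-0.15 212 (np.float64(0.4028641253297607), np.float64(0.936921530662627), np.float64(0.1889814522071648))
-0.05 215 (np.float64(0.345147237526302), np.float64(0.42203429308355195), np.float64(0.1924422178003552))
0.05 227 (np.float64(0.28641262345195256), np.float64(0.36482587238053593), np.float64(0.19014459385118504))
0.15 247 (np.float64(0.23104846740860643), np.float64(0.3125031110016569), np.float64(0.19016214275802215))
0.25 306 (np.float64(0.17208062038970934), np.float64(0.5065525572730308), np.float64(0.18310986653816838))
-240 15 0.543 ; -220 322 0.802 ; -200 315 0.547 ; -180 266 0.2 ; -160 58 0.164 ; -140 0  ; -120 0  ; -100 0  ; -80 0  ; -60 0  ; -40 0  ; -20 0  ; 0 0  ; 20 0  ; 40 0  ; 60 0  ; 80 0  ; 100 0  ; 120 0  ; 140 36 0.139 ; 160 95 0.14 ; 180 119 0.134 ; 
t 0.1 pos [ 0.1624 -0.5252  0.2049] Rmat y,z [[0.295, -0.955, -0.001], [-0.0, 0.001, -1.0]] shift(tool now) [ 0.5443 -0.6448 -0.0944] rot [-8.0000e-04 -9.0000e-04 -1.5764e+00] world d [0.3296 0.7767 0.0951]
['IKError', 'capture', 'close_job', 'get_calibration', 'get_obs', 'hold_point_z']
```

>>> jog_arm --rows '[0, 0, -0.03, 0, 0, 0, 0, 0, 0, -0.03, 0, 0, 0, 0, 0, 0, -0.03, 0, 0, 0, 0, 0.026, -0.031, 0, 0, 0, 0, 0, 0.026, -0.031, 0, 0, 0, 0, 0, 0.026, -0.031, 0, 0, 0, 0, 0, 0.026, -0.031, 0, 0, 0, 0, 0, 0.026, -0.031, 0, 0, 0, 0, 0, 0.026, -0.031, 0, 0, 0, 0, 0, 0.026, -0.031, 0, 0, 0, 0, 0, 0.026, -0.031, 0, 0, 0, 0, 0, 0.026, -0.031, 0, 0, 0, 0, 0, 0.026, -0.031, 0, 0, 0, 0, 0, 0.026, -0.031, 0, 0, 0, 0, 0, 0.026, -0.031, 0, 0, 0, 0, 0, 0.026, -0.031, 0, 0, 0, 0, 0, 0.026, -0.031, 0, 0, 0, 0, 0, 0.026, -0.031, 0, 0, 0, 0, 0, 0.026, -0.031, 0, 0, 0, 0, 0, 0.026, -0.031, 0, 0, 0, 0, 0]'

```text
time: 1.77
position: [0.4292, 0.1109, 0.2953]
tcp_rot: [0.0, 0.989, 0.15, 0.0]
wrist_force: [0.8, -0.7, 0.7]
opening: 0.0939
grip_force: 0.0
```

```bash
python3 -c "
from plan import *
delta([.492,.2515,.30],pose(17.5)); print(get_obs()['joint_positions'].round(3))"
```

```text
t 1.77 pos [0.4292 0.1109 0.2953] Rmat y,z [[0.296, -0.955, 0.0], [0.0, -0.0, -1.0]] shift(tool now) [ 0.1016 -0.1158 -0.0047] rot [ 0.     0.    -1.576] world d [0.0628 0.1406 0.0047]
[ 1.700e-01 -1.000e-03  1.659e+00 -0.000e+00  1.484e+00  1.441e+00]
```

>>> jog_arm --rows '[0.0254, -0.029, 0, 0, 0, 0, 0, 0.0254, -0.029, 0, 0, 0, 0, 0, 0.0254, -0.029, 0, 0, 0, 0, 0, 0.0254, -0.029, 0, 0, 0, 0, 0, 0, 0, 0, 0, 0, -0.1212, 0, 0, 0, 0, 0, 0, -0.1212, 0, 0, 0, 0, 0, 0, -0.1212, 0, 0, 0, 0, 0, 0, -0.1212, 0, 0, 0, 0, 0, 0, -0.1212, 0, 0, 0, 0, 0, 0, -0.1212, 0, 0, 0, 0, 0, 0, -0.1212, 0, 0, 0, 0, 0, 0, -0.1212, 0, 0, 0, 0, 0, 0, -0.1212, 0, 0, 0, 0, 0, 0, -0.1212, 0, 0, 0, 0, 0, 0, -0.1212, 0, 0, 0, 0, 0, 0, -0.1212, 0, 0, 0, 0, 0, 0, -0.1212, 0, 0, 0, 0, 0, 0, 0, 0]'

```text
time: 3.27
position: [0.4918, 0.2494, 0.2951]
tcp_rot: [-0.0, 0.589, 0.808, -0.0]
wrist_force: [0.1, 1.4, -0.7]
opening: 0.0942
grip_force: 0.0
```

```bash
python3 -c "
from plan import *
delta([.492,.2515,.30],pose(17.5)); print(get_obs()['joint_positions'].round(3))
snap('wrist','w1'); W,p=cloud('w1'); g=p.astype(int).sum(-1)
h=(abs(W[...,2]-.154)<.006)&(g<250)&(np.hypot(W[...,0]-.491,W[...,1]-.2515)<.08); P=W[h]
print(len(P),np.nanmedian(P,0),cv2.minAreaRect(P[:,:2].astype(np.float32)*1000))
l=(abs(W[...,2]-.116)<.0025)&(np.hypot(W[...,0]-.491,W[...,1]-.2515)<.13);P=W[l];print(len(P),np.median(P,0),cv2.minAreaRect(P[:,:2].astype(np.float32)*1000))"
```

```text
t 3.27 pos [0.4918 0.2494 0.2951] Rmat y,z [[0.952, 0.306, -0.001], [-0.001, -0.0, -1.0]] shift(tool now) [ 0.002   0.0009 -0.0049] rot [-0.0007  0.      0.0051] world d [0.0002 0.0021 0.0049]
[0.403 0.252 1.375 0.    1.515 0.092]
750 [0.49153736 0.25436917 0.15352638] ((491.7851257324219, 253.3622589111328), (12.68869400024414, 81.24921417236328), 17.94516372680664)
16354 [0.48895513 0.26206777 0.1165859 ] ((490.8147888183594, 252.01821899414062), (173.57676696777344, 183.05291748046875), 16.785106658935547)
```

View pics/w1.png

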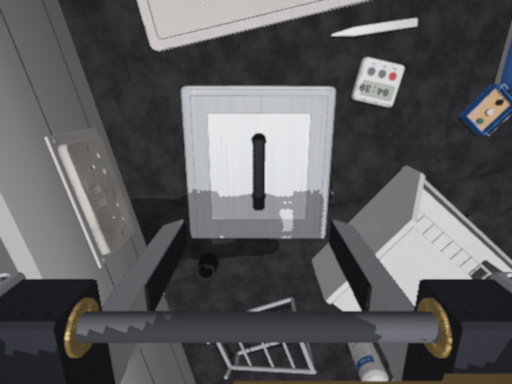

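>>> jog_arm --rows '[0.003, 0.001, 0.03, 0, 0, 0.005, 0, 0, 0, 0.035, 0, 0, 0, 0, 0, 0, 0.035, 0, 0, 0, 0, 0, 0, 0.035, 0, 0, 0, 0, 0, 0, 0.02, 0, 0, 0, 0, 0, 0, 0.015, 0, 0, 0, 0, 0, 0, 0, 0, 0, 0, 0, 0, 0, 0, 0, 0, 0, 255, 0, 0, 0, 0, 0, 0, 255, 0, 0, 0, 0, 0, 0, 255, 0, 0, 0, 0, 0, 0, 255, 0, 0, 0, 0, 0, 0, 255, 0, 0, 0, 0, 0, 0, 255, 0, 0, 0, 0, 0, 0, 255, 0, 0, 0, 0, 0, 0, 255, 0, 0, 0, 0, 0, 0, 255, 0, 0, 0, 0, 0, 0, 255]'

```text
time: 4.73
position: [0.4919, 0.2525, 0.1255]
tcp_rot: [-0.0, 0.594, 0.805, -0.0]
wrist_force: [0.7, 0.0, 0.1]
opening: 0.031
grip_force: 0.0
```

>>> jog_arm --rows '[0, 0, 0, 0, 0, 0, 255, 0, 0, 0, 0, 0, 0, 255, 0, 0, 0, 0, 0, 0, 255, 0, 0, 0, 0, 0, 0, 255, 0, 0, 0, 0, 0, 0, 255, 0, 0, 0, 0, 0, 0, 255, 0, 0, -0.01, 0, 0, 0, 255, 0, 0, -0.02, 0, 0, 0, 255, 0, 0, -0.03, 0, 0, 0, 255, 0, 0, -0.03, 0, 0, 0, 255, 0, 0, -0.03, 0, 0, 0, 255, 0, 0, -0.03, 0, 0, 0, 255, 0, 0, -0.03, 0, 0, 0, 255, 0, 0, -0.02, 0, 0, 0, 255, 0, 0, -0.01, 0, 0, 0, 255, 0, 0, 0, 0, 0, 0, 255]'

```text
time: 6.07
position: [0.4922, 0.2527, 0.3376]
tcp_rot: [0.001, 0.594, 0.805, 0.001]
wrist_force: [0.4, 0.2, -3.0]
opening: 0.0139
grip_force: 30.0
```

```bash
python3 - <<'E'
from plan import *
a=np.radians(37.5);e=np.array([np.cos(a),np.sin(a),0]); t=np.radians(19); n=np.array([-np.sin(t)*e[0],-np.sin(t)*e[1],np.cos(t)])
s=np.array([np.cos(t)*e[0],np.cos(t)*e[1],np.sin(t)])
seat=np.array([.6046,-.0635,.065])
tg=seat+.006*s+n*(.040-.0188)
print(tg); delta(tg+[0,0,.17],pose(37.5,19)); delta(tg+[0,0,.17],pose(37.5,0))
snap('wrist','w2')
E
```

```text
[ 0.60362502 -0.06424813  0.0869984 ]
t 6.07 pos [0.4922 0.2527 0.3376] Rmat y,z [[0.955, 0.295, 0.003], [0.003, 0.001, -1.0]] shift(tool now) [-0.3357  0.0127  0.0805] rot [-0.3249  0.059  -0.3516] world d [ 0.1114 -0.3169 -0.0806]
t 6.07 pos [0.4922 0.2527 0.3376] Rmat y,z [[0.955, 0.295, 0.003], [0.003, 0.001, -1.0]] shift(tool now) [-0.3357  0.0127  0.0805] rot [ 3.200e-03  2.000e-04 -3.549e-01] world d [ 0.1114 -0.3169 -0.0806]
```

View pics/w2.png

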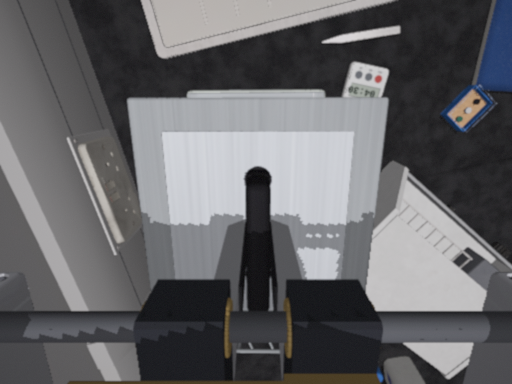

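>>> jog_arm --rows '[-0.0157, 0.0007, 0, 0, 0, 0, 255, -0.03, 0.0012, 0, 0, 0, 0, 255, -0.035, 0.0013, 0, 0, 0, 0, 255, -0.035, 0.0013, 0, 0, 0, 0, 255, -0.035, 0.0013, 0, 0, 0, 0, 255, -0.035, 0.0013, 0, 0, 0, 0, 255, -0.035, 0.0013, 0, 0, 0, 0, 255, -0.035, 0.0013, 0, 0, 0, 0, 255, -0.035, 0.0013, 0, 0, 0, 0, 255, -0.03, 0.0012, 0, 0, 0, 0, 255, -0.015, 0.0007, 0, 0, 0, 0, 255, 0, 0, 0, 0, 0, -0.0887, 255, 0, 0, 0, 0, 0, -0.0887, 255, 0, 0, 0, 0, 0, -0.0887, 255, 0, 0, 0, 0, 0, -0.0887, 255, 0, 0, 0, -0.083, 0, 0, 255, 0, 0, 0, -0.083, 0, 0, 255, 0, 0, 0, -0.083, 0, 0, 255, 0, 0, 0, -0.083, 0, 0, 255, 0, 0, 0, 0, 0, 0, 255]'

```text
time: 7.78
position: [0.6021, -0.0648, 0.3338]
tcp_rot: [0.073, 0.437, 0.884, 0.15]
wrist_force: [0.1, 0.3, -2.6]
opening: 0.0136
grip_force: 30.0
```

```bash
python3 - <<'E'
from plan import *
tg=np.array([.6036,-.0642,.087])
delta(tg+[0,0,.17],pose(37.5,19)); delta(tg,pose(37.5,19)); print(get_obs()['joint_positions'].round(2))
for c in('wrist','scene','top'): snap(c,c+'3')
W,p=cloud('scene3'); 
c=cv2.imread('pics/scene3.png')[60:260,190:390]; w=cv2.imread('pics/wrist3.png'); t=cv2.imread('pics/top3.png')[100:280,200:400]
cv2.imwrite('pics/m3.png',np.hstack([cv2.resize(c,(400,400)),cv2.resize(t,(400,400))]))
E
```

```text
t 7.78 pos [ 0.6021 -0.0648  0.3338] Rmat y,z [[0.751, 0.573, 0.328], [0.259, 0.201, -0.945]] shift(tool now) [-0.0006 -0.0237  0.073 ] rot [ 0.0024 -0.0016 -0.0023] world d [ 0.0015  0.0006 -0.0768]
t 7.78 pos [ 0.6021 -0.0648  0.3338] Rmat y,z [[0.751, 0.573, 0.328], [0.259, 0.201, -0.945]] shift(tool now) [-0.001  -0.0795  0.2336] rot [ 0.0024 -0.0016 -0.0023] world d [ 0.0015  0.0006 -0.2468]
[-0.29  0.23  1.35  0.28  1.37 -0.97]
```

View pics/m3.png

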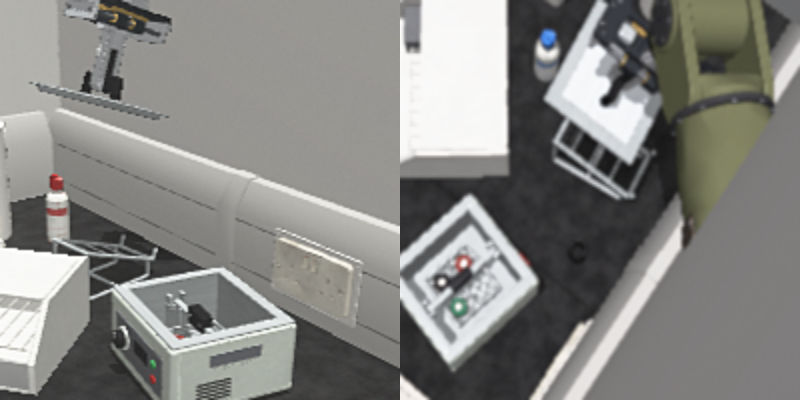

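>>> jog_arm --rows '[0, -0.006, 0.017, 0, 0, 0, 255, 0, -0.009, 0.0265, 0, 0, 0, 255, 0, -0.01, 0.03, 0, 0, 0, 255, 0, -0.01, 0.03, 0, 0, 0, 255, 0, -0.01, 0.03, 0, 0, 0, 255, 0, -0.01, 0.03, 0, 0, 0, 255, 0, -0.008, 0.023, 0, 0, 0, 255, 0, -0.005, 0.0145, 0, 0, 0, 255, 0, 0, 0, 0, 0, 0, 255, 0, 0, 0, 0, 0, 0, 255]'

```text
time: 8.77
position: [0.6045, -0.0629, 0.1228]
tcp_rot: [0.072, 0.436, 0.885, 0.148]
wrist_force: [0.4, -0.3, -2.4]
opening: 0.014
grip_force: 30.0
```

```bash
python3 - <<'E'
from plan import *
tg=np.array([.6036,-.0642,.087])
delta(tg,pose(37.5,19))
for c in('wrist','scene','top'): snap(c,c+'4')
c=cv2.imread('pics/scene4.png')[140:240,190:300]; t=cv2.imread('pics/top4.png')[130:220,260:350]
cv2.imwrite('pics/m4.png',np.hstack([cv2.resize(c,(440,400),interpolation=2),cv2.resize(t,(360,400),interpolation=2)]))
E
```

```text
t 8.77 pos [ 0.6045 -0.0629  0.1228] Rmat y,z [[0.75, 0.577, 0.324], [0.256, 0.199, -0.946]] shift(tool now) [-0.0005 -0.013   0.0334] rot [-0.0015 -0.0017  0.0008] world d [-0.0009 -0.0013 -0.0358]
```

View pics/m4.png

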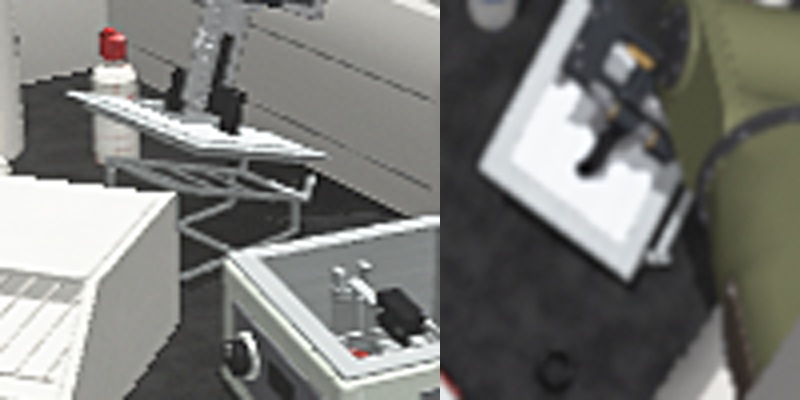

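>>> jog_arm --rows '[0, -0.005, 0.011, 0, 0, 0, 255, 0, -0.0045, 0.011, 0, 0, 0, 255, 0, -0.002, 0.006, 0, 0, 0, 255, 0, -0.001, 0.002, 0, 0, 0, 255, 0, 0, 0, 0, 0, 0, 255, 0, 0, 0, 0, 0, 0, 255]'

```text
time: 9.42
position: [0.6028, -0.0649, 0.0908]
tcp_rot: [0.073, 0.436, 0.884, 0.148]
wrist_force: [0.2, -0.2, -2.5]
opening: 0.0139
grip_force: 30.0
```

>>> jog_arm --rows '[0, -0.0007, 0.002, 0, 0, 0, 255, 0, -0.0003, 0.001, 0, 0, 0, 255, 0, -0.0003, 0.001, 0, 0, 0, 255, 0, 0, 0, 0, 0, 0, 255]'

```text
time: 9.75
position: [0.6031, -0.0651, 0.0877]
tcp_rot: [0.074, 0.436, 0.884, 0.148]
wrist_force: [-7.3, -1.4, 5.8]
opening: 0.0136
grip_force: 30.0
```

>>> jog_arm --rows '[0, 0, 0, 0, 0, 0, 120, 0, 0, 0, 0, 0, 0, 120, 0, 0, 0, 0, 0, 0, 120, 0, 0, 0, 0, 0, 0, 120, 0, 0, 0, 0, 0, 0, 120, 0, 0, 0, 0, 0, 0, 120, 0, 0, 0, 0, 0, 0, 120, 0, 0, 0, 0, 0, 0, 120]'

```text
time: 10.42
position: [0.6028, -0.0648, 0.0866]
tcp_rot: [0.073, 0.436, 0.885, 0.148]
wrist_force: [-0.3, -0.7, -0.4]
opening: 0.0494
grip_force: 0.0
```

Retreat along the tool axis, then check the lid.

>>> jog_arm --rows '[0, 0, -0.015, 0, 0, 0, 100, 0, 0, -0.025, 0, 0, 0, 100, 0, 0, -0.03, 0, 0, 0, 100, 0, 0.01, -0.035, 0, 0, 0, 100, 0, 0.012, -0.035, 0, 0, 0, 100, 0, 0.012, -0.035, 0, 0, 0, 100, 0, 0.012, -0.035, 0, 0, 0, 100, 0, 0, 0, 0.083, 0, 0, 100, 0, 0, 0, 0.083, 0, 0, 100, 0, 0, 0, 0.083, 0, 0, 100, 0, 0, 0, 0.083, 0, 0, 100, 0, 0, 0, 0, 0, 0.0887, 100, 0, 0, 0, 0, 0, 0.0887, 100, 0, 0, 0, 0, 0, 0.0887, 100, 0, 0, 0, 0, 0, 0.0867, 100, 0, 0, 0, 0, 0, 0, 100]'

```text
time: 11.75
position: [0.583, -0.08, 0.3]
tcp_rot: [-0.0, 0.594, 0.804, -0.0]
wrist_force: [-1.0, -0.2, 0.3]
opening: 0.057
grip_force: 0.0
```

```bash
python3 - <<'E'
from plan import *
print(get_obs()['joint_positions'].round(2))
snap('top','top5'); snap('scene','scene5')
W,p=cloud('top5'); 
a=np.radians(37.5);e=np.array([np.cos(a),np.sin(a)]);f=np.array([-e[1],e[0]])
q=W[...,:2]-np.array([.6046,-.0635]); u=q@e;v=q@f; r=W[...,2]-.065-u*np.tan(np.radians(20))
m=(abs(u)<.11)&(abs(v)<.11)&(abs(r-.0127)<.012); P=W[m]
A=np.c_[u[m],v[m],np.ones(m.sum())]; k=np.linalg.lstsq(A,P[:,2],rcond=None)[0]; print('slope deg',np.degrees(np.arctan(k[:2])),k[2])
print(cv2.minAreaRect(np.c_[u[m],v[m]].astype(np.float32)*1000))
# basket grip
m=(abs(W[...,2]-.1)<.008)&(np.hypot(W[...,0]-.492,W[...,1]-.252)<.05)&(p.astype(int).sum(-1)<220); P=W[m]; print('grip',len(P),np.median(P,0),cv2.minAreaRect(P[:,:2].astype(np.float32)*1000))
delta([.4920,.2522,.33],pose(17.5))
c=cv2.imread('pics/scene5.png')[140:240,190:300]; t=cv2.imread('pics/top5.png')[130:260,190:350]
cv2.imwrite('pics/m5.png',np.hstack([cv2.resize(c,(400,400),interpolation=2),cv2.resize(t,(400,400),interpolation=2)]))
E
```

```text
[-0.2   0.34  1.25  0.    1.55 -0.5 ]
slope deg [20.10397828 -0.05769368] 0.07918724611343583
((-3.7110061645507812, -1.7340850830078125), (168.3540496826172, 174.32960510253906), 0.5313835740089417)
grip 59 [0.49237192 0.25042921 0.09981939] ((492.3492431640625, 252.0970916748047), (17.044050216674805, 41.86466598510742), 12.30979061126709)
t 11.85 pos [ 0.5829 -0.08    0.3001] Rmat y,z [[0.954, 0.3, -0.0], [-0.0, 0.0, -1.0]] shift(tool now) [ 0.3442  0.0129 -0.0299] rot [-0.     -0.     -0.0009] world d [-0.0909  0.3322  0.0299]
```

View pics/m5.png

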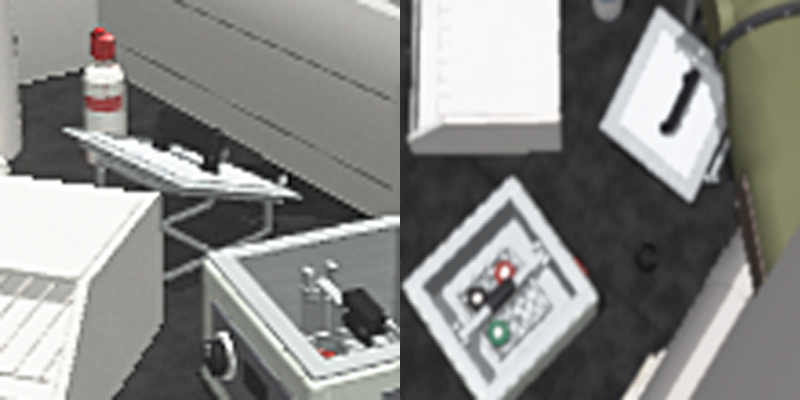

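>>> jog_arm --rows '[0.02, 0.001, 0, 0, 0, 0, 100, 0.035, 0.0013, 0, 0, 0, 0, 100, 0.038, 0.0014, 0, 0, 0, 0, 100, 0.038, 0.0014, 0, 0, 0, 0, 100, 0.038, 0.0014, 0, 0, 0, 0, 100, 0.038, 0.0014, 0, 0, 0, 0, 100, 0.038, 0.0014, 0, 0, 0, 0, 100, 0.038, 0.0014, 0, 0, 0, 0, 100, 0.035, 0.0013, 0, 0, 0, 0, 100, 0.026, 0.0009, 0, 0, 0, 0, 100, 0, 0, 0, 0, 0, 0, 100, 0, 0, 0, 0, 0, 0, 100]'

```text
time: 12.85
position: [0.4927, 0.2532, 0.3]
tcp_rot: [-0.0, 0.591, 0.807, -0.0]
wrist_force: [-0.5, -0.8, -0.4]
opening: 0.0572
grip_force: 0.0
```

```bash
python3 - <<'E'
from plan import *
snap('wrist','w6'); W,p=cloud('w6')
r=np.hypot(W[...,0]-.492,W[...,1]-.252)
m=(abs(W[...,2]-.1)<.004)&(r<.04)&(p.astype(int).sum(-1)<250); P=W[m]; print(len(P),np.median(P,0),cv2.minAreaRect(P[:,:2].astype(np.float32)*1000))
m=(abs(W[...,2]-.112)<.003)&(r<.14); P=W[m]; print('rim',cv2.minAreaRect(P[:,:2].astype(np.float32)*1000))
delta([.4922,.2522,.071],pose(17.5))
E
```

```text
392 [0.49074867 0.25342556 0.09966607] ((490.4705505371094, 252.3779296875), (16.84160614013672, 41.481414794921875), 17.820417404174805)
rim ((491.4349670410156, 251.052734375), (178.28262329101562, 189.9427947998047), 17.72992706298828)
t 12.9 pos [0.4931 0.2522 0.3001] Rmat y,z [[0.954, 0.3, -0.0], [-0.0, -0.0, -1.0]] shift(tool now) [ 0.0003 -0.0008  0.2291] rot [-0.0001  0.0002 -0.0012] world d [-0.0009  0.     -0.2291]
```

View pics/w6.png

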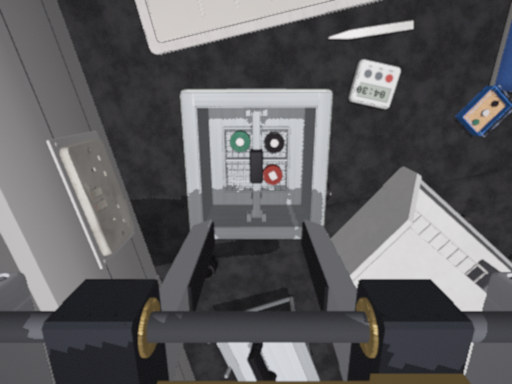

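>>> jog_arm --rows '[0, -0.0015, 0.015, 0, 0, 0, 100, 0, 0, 0.03, 0, 0, 0, 100, 0, 0, 0.03, 0, 0, 0, 100, 0, 0, 0.03, 0, 0, 0, 100, 0, 0, 0.03, 0, 0, 0, 100, 0, 0, 0.03, 0, 0, 0, 100, 0, 0, 0.03, 0, 0, 0, 100, 0, 0, 0.02, 0, 0, 0, 100, 0, 0, 0.014, 0, 0, 0, 100, 0, 0, 0, 0, 0, 0, 100, 0, 0, 0, 0, 0, 0, 255, 0, 0, 0, 0, 0, 0, 255, 0, 0, 0, 0, 0, 0, 255, 0, 0, 0, 0, 0, 0, 255, 0, 0, 0, 0, 0, 0, 255, 0, 0, 0, 0, 0, 0, 255, 0, 0, 0, 0, 0, 0, 255, 0, 0, 0, 0, 0, 0, 255, 0, 0, 0, 0, 0, 0, 255, 0, 0, 0, 0, 0, 0, 255]'

```text
time: 14.57
position: [0.4917, 0.2519, 0.0715]
tcp_rot: [0.0, 0.593, 0.805, 0.0]
wrist_force: [-2.7, -2.1, 5.7]
opening: 0.0178
grip_force: 30.0
```

>>> jog_arm --rows '[0, 0, 0, 0, 0, 0, 255, 0, 0, -0.004, 0, 0, 0, 255, 0, 0, -0.008, 0, 0, 0, 255, 0, 0, -0.01, 0, 0, 0, 255, 0, 0, -0.015, 0, 0, 0, 255, 0, 0, -0.015, 0, 0, 0, 255, 0, 0, -0.015, 0, 0, 0, 255, 0, 0, -0.015, 0, 0, 0, 255, 0, 0, -0.015, 0, 0, 0, 255, 0, 0, -0.015, 0, 0, 0, 255, 0, 0, -0.015, 0, 0, 0, 255, 0, 0, -0.015, 0, 0, 0, 255, 0, 0, -0.015, 0, 0, 0, 255, 0, 0, -0.015, 0, 0, 0, 255, 0, 0, -0.01, 0, 0, 0, 255, 0, 0, -0.008, 0, 0, 0, 255, 0, 0, -0.004, 0, 0, 0, 255, 0, 0, 0, 0, 0, 0, 255, 0, 0, 0, 0, 0, 0, 255, 0, 0, 0, 0, 0, 0, 255]'

```text
time: 16.23
position: [0.4914, 0.2517, 0.2643]
tcp_rot: [-0.0, 0.593, 0.805, -0.001]
wrist_force: [0.1, -1.0, -4.7]
opening: 0.0175
grip_force: 30.0
```

```bash
python3 - <<'E'
from plan import *
snap('wrist','w7'); snap('scene','scene7')
c=cv2.imread('pics/scene7.png')[60:260,190:390]; t=cv2.imread('pics/w7.png')
cv2.imwrite('pics/m7.png',np.hstack([cv2.resize(c,(400,400),interpolation=2),cv2.resize(t,(400,400))]))
delta([.4915,.252,.29],pose(17.5,40))
E
```

```text
t 16.33 pos [0.4915 0.2518 0.2644] Rmat y,z [[0.955, 0.297, -0.001], [-0.001, -0.0, -1.0]] shift(tool now) [ 0.0002  0.0001 -0.0256] rot [-0.6993  0.0014 -0.0036] world d [0.     0.0002 0.0256]
```

View pics/m7.png

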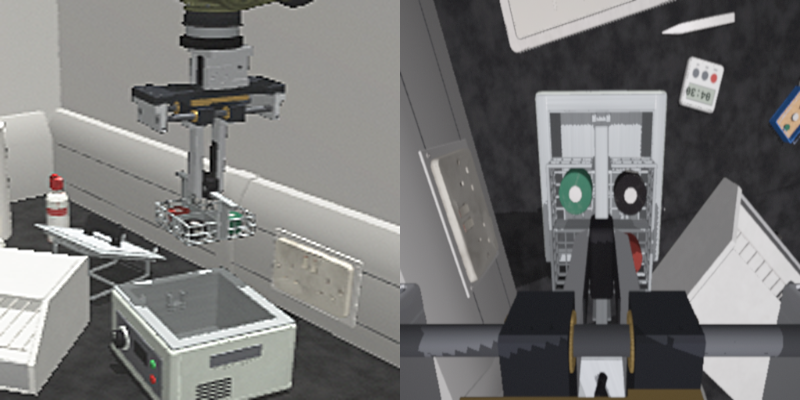

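>>> jog_arm --rows '[0, 0, -0.005, -0.02, 0, 0, 255, 0, 0, -0.005, -0.04, 0, 0, 255, 0, 0, 0, -0.04, 0, 0, 255, 0, 0, 0, -0.04, 0, 0, 255, 0, 0, 0, -0.04, 0, 0, 255, 0, 0, 0, -0.04, 0, 0, 255, 0, 0, 0, -0.04, 0, 0, 255, 0, 0, 0, -0.04, 0, 0, 255, 0, 0, 0, -0.04, 0, 0, 255, 0, 0, 0, -0.04, 0, 0, 255, 0, 0, 0, -0.04, 0, 0, 255, 0, 0, 0, -0.04, 0, 0, 255, 0, 0, 0, -0.04, 0, 0, 255, 0, 0, 0, -0.04, 0, 0, 255, 0, 0, 0, -0.04, 0, 0, 255, 0, 0, 0, -0.04, 0, 0, 255, 0, 0, 0, -0.04, 0, 0, 255, 0, 0, 0, -0.03, 0, 0, 255, 0, 0, 0, -0.01, 0, 0, 255, 0, 0, 0, 0, 0, 0, 255]'

```text
time: 18.0
position: [0.4911, 0.2517, 0.2751]
tcp_rot: [0.203, 0.557, 0.757, 0.276]
wrist_force: [0.1, -0.1, -4.3]
opening: 0.0179
grip_force: 30.0
```

>>> jog_arm --rows '[0, 0, 0, 0, 0, 0, 255, 0, 0, 0, 0, 0, 0, 255, 0, 0, 0, 0, 0, 0, 255, 0, 0, 0, 0, 0, 0, 255, 0, 0, 0, 0, 0, 0, 255, 0, 0, 0, 0, 0, 0, 255, 0, 0, 0, 0, 0, 0, 255, 0, 0, 0, 0, 0, 0, 255]'

```text
time: 18.67
position: [0.4916, 0.2518, 0.2751]
tcp_rot: [0.203, 0.557, 0.756, 0.276]
wrist_force: [0.3, 0.5, -4.0]
opening: 0.0179
grip_force: 30.0
```

```bash
python3 - <<'E'
from plan import *
snap('wrist','w8'); snap('scene','scene8'); snap('top','top8')
c=cv2.imread('pics/scene8.png')[60:260,190:390]; t=cv2.imread('pics/w8.png')
cv2.imwrite('pics/m8.png',np.hstack([cv2.resize(c,(400,400),interpolation=2),cv2.resize(t,(400,400))]))
delta([.4915,.252,.27],pose(17.5,40)); o,p,R=cur(); print('grip pt',p-R.as_matrix()[:,2]*.0188, 'tilt',np.degrees(np.arccos(-R.as_matrix()[2,2])),o['qvel'].round(3),o['grip_force'])
E
```

```text
t 18.82 pos [0.4916 0.2518 0.2752] Rmat y,z [[0.73, 0.227, 0.644], [0.615, 0.191, -0.765]] shift(tool now) [ 0.0002 -0.0033  0.0039] rot [ 0.0019  0.0025 -0.0029] world d [-0.0001  0.0002 -0.0052]
grip pt [0.47999367 0.24821802 0.2895291 ] tilt 40.10674542273804 [-0.     0.001 -0.001 -0.     0.    -0.   ] 29.993183612823486
```

View pics/m8.png

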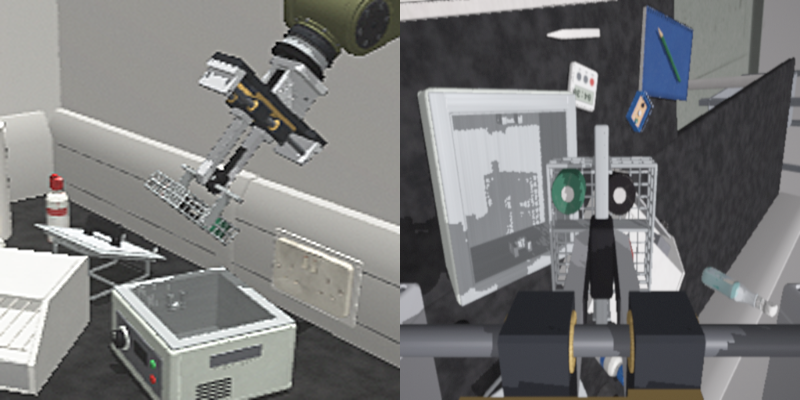

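```bash
python3 -c "
from cell import *
print(close_job())"
```

```text
the job is handed in; nothing more can be done
None
```

I handed the job in with the lid let go on the sloped stand at about 20°, and the basket held still at about 40° with its grip block about 13 mm from mid-well. The green and black specimens are visible in it, but the red one was hidden behind the gripper in the last pictures, and no verdict came back.

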